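Nip a battery-cable lug in the bench crimper and hold the lever

ROBOT

A 6-joint arm with a two-finger parallel gripper is mounted at the origin on a cart in front of the work surface, level with it; the furniture and walls round the work are solid. World frame = base frame: x ahead of the robot, y to its left, z up, the work surface at z = 0. Lengths are in m, angles in rad, forces in N, time in s.
With the tool pointing down it reaches from about 0.35 to 0.8 m from the base axis. Payload 7.3 kg.
Tool frame: the origin (TCP) lies between the finger pads; the fingertips stand 25 mm ahead of it and the grasp point (between the pads) lies 6 mm ahead of it (r.tip_extent is the distance from the TCP to the fingertips, in m); z points along the fingers, y is the line along which they close (so a half turn about z gives the same grasp; the last joint's range is limited). The gripper opens to 85 mm and grips with 20 to 120 N. Pads are 22 mm wide; open, the fingers measure 114 mm over their backs; the gripper's body (76 mm by 85 mm) begins 54 mm behind the grasp point. The pads swing forward as they close: fully open they stand 13 mm farther back than shut.
Start: joints at [-1.357, 0.342, 1.524, -0, 1.275, -0.146], TCP at [0.185, -0.491, 0.256] pointing down, gripper open.
Joint ranges: [-2.53, 2.53], [-0.77, 2.02], [0.04, 2.7], [-1, 4.14], [0.28, 2.66], [-3.11, 3.11]. Speed limits (rad/s): [2.57, 2.57, 3.14, 3.14, 3.14, 3.14].

INTERFACE

Orientations are given as a unit quaternion [x, y, z, w].
In Python, from workcell import r, command_gripper, optics gives the robot as it stands. The module is installed in compiled form; this text tells all that it offers. Calls block until the motion is done:
- r.reach(position, orientation): joint-space move of the TCP to a pose.
- r.move_straight(position, orientation=None, speed=0.15, max_force=None): straight line of the TCP; orientation=None keeps the orientation; speed is the mean speed in m/s. With max_force (N) it stops when the force on the tool has changed by that much, and returns True; else False.
- r.movej(angles): joint-space move.
- command_gripper(opening, force=None): finger opening in m; force is the grip in N (None keeps the last); returns when the fingers have stopped.
- r.hold(seconds).
- r.solve_ik(position, orientation): joint angles nearest the present ones, or None.
- r.read_state(): the state.
- optics.get_image(name): name is "scene" or "side" or "wrist"; returns (picture, depth): 420x560x3 uint8, red, green, blue; 420x560 float32, m along the optical axis (not along the pixel's ray), 0 where there is no reading.
- optics.camera_model(name): a dict with "K" (3x3 intrinsics, pixels), "R" (3x3) and "t" (3): a world point X has camera coordinates R X + t; the wrist camera has in their place "tool_from_camera" (4x4, takes a point from camera to tool coordinates, whose origin is the TCP and whose axes are the flange's). Camera axes: x right, y down, z forward; pixel columns grow to the right and rows downward; lengths in m; the calibration is good to about 2 mm. The wrist camera is an equidistant fisheye: a pixel r from the principal point sees the ray r / f radians off the axis. A picture is of the moment at which its call begins: read the wrist's pose just before it. camera_model takes no time and is no camera call.
A pose or a line that the arm cannot do raises r.PlanningError and nothing moves.
- r.finish_job(): hands the job in; it is judged then, once.
The state is a dict: "time_s": time; "joint_positions": joint angles; "dq": joint speeds; "tau": joint torques, N m; "eef_pos": TCP position; "eef_rot": TCP orientation; "contact_force": force on the tool from outside, world axes, zero at the start; "torque": the same for the moment, N m; "grip_width": finger opening in m; "grip_force": force on a finger pad.
Only numpy, scipy, OpenCV 4.12 (cv2) and the standard library are available. Lean on these libraries where they do the work, as an engineer would, in place of code of your own. Each camera call takes 0.05 s, during which the arm holds its last target. There are 200 camera calls.

TASK

Pull the crimper's clear guard down towards you, lay the larger of the two copper cable lugs flat side down in the nest, its barrel between the dies and its eye to the left on the palm rest, let go of it and push the guard fully up again. Only then pull the ratchet lever towards you for exactly three clicks, so that the dies just nip the barrel without crimping it. Finish while still holding the lever's crossbar there, with a fourth click never made and the small lug, side cutters and tape roll left alone.

Things in the scene. Friction and masses are not known exactly. Their poses are not given: they have to be found in the camera images.
- crimper: Grey bench crimper for cable lugs, fixed on the desk. x points away from the operator, y to the operator's left, z up; origin on the desk below the nest. Base plate x -60 to +150 mm, y -75 to +75, top at z 15. From front to back: clear guard, anvil, nest, ram, two cheeks (from x 68) carrying the lever. 'Crimper frame' below means this frame, in mm.
- nest (a point): Middle of the open nest at the height of a seated barrel's axis, crimper frame (5.5, 0, 65), axes as the crimper's. The nest is a 31 mm gap along x between anvil (front, face at x -10) and punch (rear, face at x +21), both 20 mm wide along y, tops at z 78, floor at z 55. To its right (y below -10) all is free down to z 15, so fingers can hold the barrel's open end there.
- palm_rest (a point): Middle of the palm rest, a 50 mm wide ledge level with the nest's floor (z 55) on its left, y 10 to 58 in the crimper frame, where the lug's eye lies; a low locator plate (top z 67) closes its left end at y 58.
- lug_large: Larger copper tube lug lying flat on the desk, eye roughly to the left; 94 mm long, 0.12 kg. Origin on its underside below mid-barrel; y along the lug towards the eye, z up. Barrel: tube 20 mm across, y -28 to +28, axis 10 mm above the underside; neck to y 36; palm with the eye 30 x 30 x 5 mm, y 36 to 66, level with the underside. Best held across the barrel near y -13.
- barrel (a point): Point on the axis of the larger lug's barrel that belongs in the middle of the nest: 14 mm from mid-barrel towards the eye; axes as the lug's.
- palm (a point): Middle of the larger lug's eye, 51 mm from mid-barrel along the lug's y.
- guard (a joint): Clear guard with dark frame, hinged along its lower front edge: 0 rad fully up (leaning 22 degrees back over the nest), grows as it is pulled forward and down, stop at 1.2. Stiff hinge: it stays where it is left, about 1.2 N at the bar moves it.
- guard_hinge (a point): Middle of the guard's hinge axis, crimper frame (-52, 0, 28); the axis runs along the crimper's y.
- guard_bar (a point): Middle of the straight steel bar along the guard's free edge: 10 mm thick, 60 mm clear length along the crimper's y, 117 mm from the hinge axis, with 25 mm of free space between it and the panel. With the guard up it is at crimper frame (-8, 5, 136); panel 122 mm wide. Turns with the guard.
- lever (a joint): Ratchet lever, rad: 0 at rest, grows as its top is pulled towards the operator. The pawl is seated in its notch every 0.227 rad (13 degrees): clicks 1, 2, 3, 4 at 0.227, 0.454, 0.681, 0.908, and then keeps the lever from going back. Pull at the crossbar: about 4 N rising to 7 N, then falling to nothing or less as the pawl drops over the tooth in the last 0.08 rad before each click.
- lever_pivot (a point): Lever pivot, crimper frame (100, 0, 85); its axis runs along the crimper's y.
- grip: Black rubber crossbar on the lever's top: round sleeve 18 mm thick, 110 mm long along the crimper's y, origin at its middle, 150 mm from the pivot; it revolves freely on the lever, so only its y axis tells anything. The 12 mm lever rod (18 mm collar up to 140 mm from the pivot) meets it from below. The lever leans 10 degrees back at 0, 29 degrees forward at three clicks.
- ram: Steel ram with the rear die (punch, 16 x 14 mm); slides towards the anvil as the lever is pulled, about 3.9 mm a click, and pushes the barrel against the anvil. Origin at the crimper's origin when open. Three clicks just nip a 20 mm barrel.
- lug_small: Smaller copper tube lug, same form, 68 mm long, barrel 14 mm across and 40 mm long, eye 22 x 22 x 4 mm; not wanted. Origin on the underside below mid-barrel, y towards its eye.
- side_cutters: Side cutters lying on the right, 142 mm long; leave alone.
- masking_roll: Roll of masking tape lying on the left, 94 mm across, 25 mm high; leave alone.
Not all that is in view belongs to the job. Leave any turquoise look-alike of the lug_large alone.

How it is judged:
On the way, in this order (a step that is already met when the one before it is completed fails the run):
1. the guard is pulled down (value of joint guard above 0.9 rad), for 0.1 s.
2. the larger lug lies in the nest, flat side down, eye to the left, and is let go (x of barrel in the frame of nest between -0.009 and 0.009 m and y of barrel in the frame of nest between -0.012 and 0.012 m and z of barrel in the frame of nest between -0.004 and 0.004 m and angle between lug_large's own z axis and vertical below 0.15 rad and angle between the y axis of lug_large and the y axis of nest, either way round below 0.3 rad and y of palm in the frame of nest above 0.02 m and contact force between the fingers and lug_large below 0.2 N), for 0.2 s.
3. the guard is pushed fully up, lever still at rest (value of joint guard below 0.08 rad and value of joint lever below 0.12 rad), for 0.1 s.
At the end, for the whole second after the job is handed in: Lever on its third click (0.645 to 0.81 rad), fingers on its crossbar (over 1 N); larger lug nipped by the punch (over 2 N), flat side down, eye left, square within 0.2 rad, within 12 mm along and 5 mm in height of its place; guard up within 0.1 rad (value of joint lever between 0.645 and 0.81 rad and contact force between the fingers and grip above 1 N and contact force between ram and lug_large above 2 N and contact force between the fingers and lug_large below 0.2 N and value of joint guard below 0.1 rad and x of barrel in the frame of nest between -0.009 and 0.002 m and y of barrel in the frame of nest between -0.012 and 0.012 m and z of barrel in the frame of nest between -0.004 and 0.005 m and angle between lug_large's own z axis and vertical below 0.2 rad and angle between the y axis of lug_large and the y axis of nest, either way round below 0.2 rad and y of palm in the frame of nest above 0.02 m); the arm keeps its last pose, push and grip.
It fails at once if a fourth click (lever past 0.87 rad): the lug would be crimped empty (value of joint lever above 0.87 rad).
It fails at once if the lever is pulled while the guard is down (value of joint each of lever, guard above 0.15 rad).
It fails at once if the small lug is moved (distance of lug_small from where it was at the start of the episode above 0.03 m).
It fails at once if the side cutters are moved (distance of side_cutters from where it was at the start of the episode above 0.03 m).
It fails at once if the tape roll is moved (distance of masking_roll from where it was at the start of the episode above 0.03 m).
It also fails if it takes over 70 s, if anything falls off the work surface, if the arm or the gripper's body presses on something with over 40 N, if the wrist force passes 120 N, or if a joint passes its speed limit or range.

## Working session

There is one attempt and no reset: what is moved stays moved. The work goes in short steps, each a Python script; the robot and the scene stay as the last script left them, time stands still between calls to the robot, and variables do not carry over. Pictures are saved under pics/ and viewed, at most 10 in all, crops included, and the job is handed in when it is done.

```bash
mkdir -p pics
python3 - <<'E'
from workcell import r,optics
import cv2,numpy as np
for n in("scene","side"):
    p,d=optics.get_image(n); np.savez(f"pics/{n}.npz",p=p,d=d)
    cv2.imwrite(f"pics/{n}0.png",cv2.cvtColor(p,cv2.COLOR_RGB2BGR))
    m=optics.camera_model(n); print(n,m["K"].tolist(),(-m["R"].T@m["t"]).round(3),m["R"].round(3).tolist())
s=r.read_state();print(s["time_s"],s["eef_pos"],s["eef_rot"],r.tip_extent)
E
```

```text
scene [[412.2399220497499, 0.0, 274.1404719693573], [0.0, 412.2399220497499, 208.62481745183607], [0.0, 0.0, 1.0]] [0.068 0.763 1.079] [[-0.851, -0.525, 0.012], [-0.367, 0.578, -0.728], [0.376, -0.624, -0.685]]
side [[390.43045907595837, 0.0, 280.3112609703741], [0.0, 390.43045907595837, 209.58563576700135], [0.0, 0.0, 1.0]] [ 0.133 -0.787  0.831] [[0.839, -0.543, -0.015], [-0.344, -0.51, -0.789], [0.421, 0.667, -0.615]]
0.1 [ 0.18479124 -0.49106131  0.25569006] [ 9.83859446e-01  1.78941674e-01 -2.59952851e-05 -6.83560913e-04] 0.025
```

View pics/scene0.png

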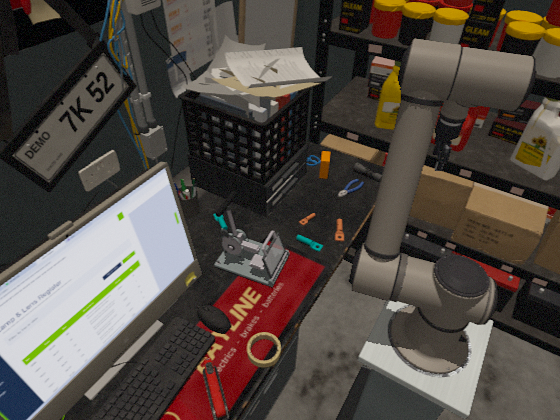

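View pics/side0.png

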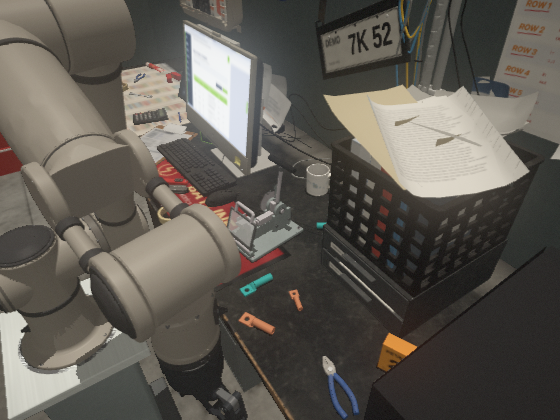

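The scene view shows the crimper at about (255,258), the large lug at (340,230), the small lug at (307,218) and a turquoise decoy at (308,242). In the side view they are at (265,228), (257,323), (296,299) and (257,285).

```bash
cat > h.py <<'E'
import numpy as np,cv2
from workcell import r,optics,command_gripper
from scipy.spatial.transform import Rotation as Ro
def cloud(n,d):
    m=optics.camera_model(n);K=m["K"];v,u=np.mgrid[:420,:560]
    c=np.stack([(u-K[0,2])/K[0,0]*d,(v-K[1,2])/K[1,1]*d,d],-1)
    return (c-m["t"])@m["R"]   # R^T(c-t)
def plane(n,uv,z):
    m=optics.camera_model(n);uv=np.atleast_2d(uv)
    ray=np.c_[uv,np.ones(len(uv))]@np.linalg.inv(m["K"]).T@m["R"];o=-m["R"].T@m["t"]
    return o+ray*((z-o[2])/ray[:,2])[:,None]
E
python3 - <<'E'
from h import *
for n,box in(("scene",(205,195,300,300)),("side",(225,165,310,262))):
    f=np.load(f"pics/{n}.npz");p,d=f["p"],f["d"];X=cloud(n,d)
    hsv=cv2.cvtColor(p,cv2.COLOR_RGB2HSV)
    m=cv2.inRange(hsv,(3,110,90),(16,255,255))
    for c in cv2.findContours(m,cv2.RETR_EXTERNAL,cv2.CHAIN_APPROX_NONE)[0]:
        if cv2.contourArea(c)<40: continue
        k=np.zeros_like(m);cv2.drawContours(k,[c],-1,1,-1);q=X[(k>0)&(d>0)]
        if not(0.25<np.median(q[:,0])<0.9 and -.5<np.median(q[:,1])<.4 and q[:,2].max()<.08):continue
        P=plane(n,c[:,0,:].astype(float),0.006)
        rc=cv2.minAreaRect((P[:,:2]*1000).astype(np.float32))
        print(n,"orange",c[:,0].mean(0).round(),cv2.contourArea(c),"zmax",np.percentile(q[:,2],95).round(3),"rect",np.round(rc[0],1),np.round(rc[1],1),round(rc[2],1),np.round(cv2.boxPoints(rc)).tolist())
    k=np.zeros(m.shape,bool);k[box[1]:box[3],box[0]:box[2]]=1
    g=k&(d>0)&(hsv[...,1]<70)&(hsv[...,2]>70)
    q=X[g];b=g&(X[...,2]>.008)&(X[...,2]<.022)
    print(n,"desk z",np.median(X[k&(d>0)&(X[...,2]<.008)][:,2]).round(4))
    lab=cv2.connectedComponentsWithStats(cv2.morphologyEx(b.astype(np.uint8),cv2.MORPH_CLOSE,np.ones((3,3))))
    i=1+lab[2][1:,4].argmax();Q=X[(lab[1]==i)&b]
    rc=cv2.minAreaRect((Q[:,:2]*1000).astype(np.float32));print("base",len(Q),np.median(Q[:,2]),np.round(rc[0]),np.round(rc[1]),rc[2],np.round(cv2.boxPoints(rc)).tolist())
    hi=X[k&(d>0)&(X[...,2]>.19)&(X[...,2]<.3)];print("high",len(hi),hi.min(0).round(3),hi.max(0).round(3))
    cv2.imwrite(f"pics/{n}_c.png",cv2.resize(cv2.cvtColor(p,cv2.COLOR_RGB2BGR)[box[1]:box[3],box[0]:box[2]],None,fx=5,fy=5,interpolation=cv2.INTER_CUBIC))
a=cv2.imread("pics/scene_c.png");b=cv2.imread("pics/side_c.png");h=min(a.shape[0],b.shape[0]);o=np.hstack([a[-h:],b[-h:]]);o=cv2.resize(o,(800,int(o.shape[0]*800/o.shape[1])));cv2.imwrite("pics/crops.png",o);print(o.shape,h)
E
```

```text
scene orange [243. 308.] 318.0 zmax 0.005 rect [509.7 209.7] [ 57.1 159.8] 1.8 [[479.0, 289.0], [484.0, 129.0], [541.0, 131.0], [536.0, 290.0]]
scene orange [339. 230.] 125.5 zmax 0.022 rect [ 401.9 -249.6] [ 28.5 112.8] 24.7 [[365.0, -204.0], [413.0, -307.0], [438.0, -295.0], [391.0, -192.0]]
scene orange [307. 219.] 58.5 zmax 0.015 rect [ 524.1 -236.5] [76.9 24.5] 73.8 [[502.0, -270.0], [525.0, -277.0], [547.0, -203.0], [523.0, -196.0]]
scene desk z 0.0005
base 494 0.015042193116391408 [586.  80.] [199.  70.] 8.708043098449707 [[482.0, 99.0], [493.0, 30.0], [690.0, 60.0], [679.0, 129.0]]
high 194 [0.651 0.002 0.192] [0.677 0.105 0.246]
side orange [257. 323.] 304.5 zmax 0.02 rect [ 397.  -249.6] [32.6 96.1] 26.4 [[361.0, -214.0], [404.0, -300.0], [433.0, -285.0], [390.0, -199.0]]
side orange [296. 299.] 121.5 zmax 0.014 rect [ 522.5 -241.3] [70.1 23.8] 72.5 [[501.0, -271.0], [523.0, -278.0], [544.0, -211.0], [522.0, -204.0]]
side desk z -0.0004
base 954 0.014113096752376802 [591.   2.] [210.  94.] 7.155160903930664 [[481.0, 36.0], [493.0, -58.0], [702.0, -32.0], [690.0, 62.0]]
high 131 [ 0.654 -0.01   0.19 ] [0.683 0.05  0.242]
(431, 800, 3) 485
```

View pics/crops.png

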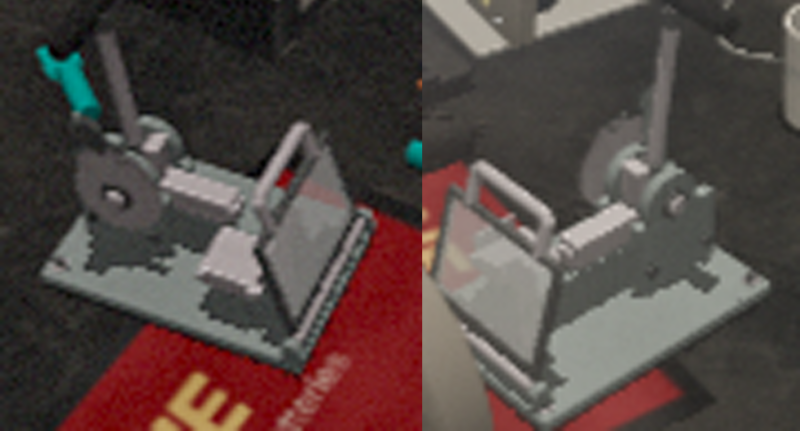

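Crimper yaw is about 7° with its origin near (0.547, 0.028), guard up and lever at rest. The large lug is near (0.40, −0.25), with its eye to the upper left. Next, close wrist views of both.

```bash
cat >> h.py <<'E'
def down(deg):
    a=np.radians(deg);y=np.array([np.cos(a),np.sin(a),0]);z=np.array([0,0,-1.]);return Ro.from_matrix(np.c_[np.cross(y,z),y,z]).as_quat()
def wrist():
    s=r.read_state();p,d=optics.get_image("wrist");m=optics.camera_model("wrist");K=m["K"]
    T=np.eye(4);T[:3,:3]=Ro.from_quat(s["eef_rot"]).as_matrix();T[:3,3]=s["eef_pos"];T=T@m["tool_from_camera"]
    v,u=np.mgrid[:420,:560];a=(u-K[0,2])/K[0,0];b=(v-K[1,2])/K[1,1];th=np.hypot(a,b)+1e-9
    ray=np.stack([a/th*np.sin(th),b/th*np.sin(th),np.cos(th)],-1);
    W=ray@T[:3,:3].T;X=T[:3,3]+W*(d/ray[...,2])[...,None];return p,d,X,T[:3,3],W
def onplane(o,W,z): return o+W*((z-o[2])/W[...,2])[...,None]
E
python3 - <<'E'
from h import *
print(np.round(optics.camera_model("wrist")["tool_from_camera"],3).tolist(),optics.camera_model("wrist")["K"].tolist())
command_gripper(0.045)
for n,pos,ph in(("lug",[.40,-.25,.2],(26.5,206.5,-153.5)),("cr",[.50,.02,.37],(97.5,-82.5))):
    best=None
    for a in ph:
        q=r.solve_ik(pos,down(a)); print(n,a,None if q is None else np.round(q,2))
        if q is not None and (best is None or abs(q[5])<best[0]): best=(abs(q[5]),a)
    if n=="cr": r.reach([.42,-.1,.37],down(best[1]))
    r.reach(pos,down(best[1])); r.hold(.2)
    p,d,X,o,W=wrist();np.savez(f"pics/w_{n}.npz",p=p,d=d,X=X,o=o,W=W);cv2.imwrite(f"pics/w_{n}.png",cv2.cvtColor(p,cv2.COLOR_RGB2BGR))
print(r.read_state()["time_s"])
a=np.hstack([cv2.imread(f"pics/w_{n}.png") for n in("lug","cr")]);cv2.imwrite("pics/w2.png",cv2.resize(a,(800,300),interpolation=cv2.INTER_AREA))
E
```

```text
[[0.001, -0.947, -0.322, 0.084], [1.0, 0.0, 0.0, 0.001], [-0.0, -0.322, 0.947, -0.118], [0.0, 0.0, 0.0, 1.0]] [[325.19226210127806, 0.0, 275.4142361899843], [0.0, 325.19226210127806, 209.47989895126057], [0.0, 0.0, 1.0]]
lug 26.5 [-0.72  0.3   1.75 -0.    1.09 -1.18]
lug 206.5 [-0.72  0.3   1.75 -0.    1.09  1.96]
lug -153.5 [-0.72  0.3   1.75 -0.    1.09  1.96]
cr 97.5 [-0.11  0.23  1.37 -0.    1.54 -1.81]
cr -82.5 [-0.11  0.23  1.37 -0.    1.54  1.33]
4.8583
```

View pics/w2.png

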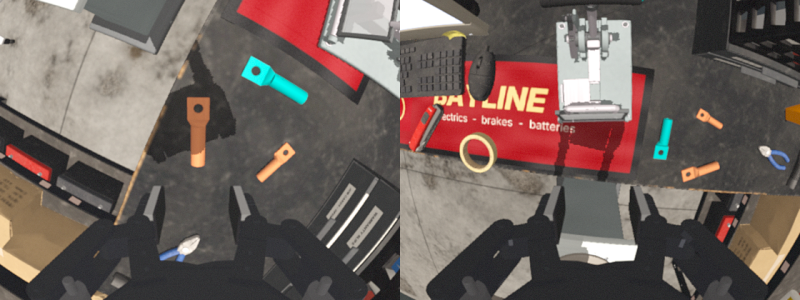

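The left view shows the large lug at about (198,132) with its eye at the top. The right view shows the whole crimper, its base corners near (555,12) to (632,125).

Run:
```python
from h import *
f=np.load("pics/w_lug.npz");hsv=cv2.cvtColor(f["p"],cv2.COLOR_RGB2HSV);X=f["X"]
m=cv2.inRange(hsv,(3,100,60),(17,255,255))
for c in cv2.findContours(m,cv2.RETR_EXTERNAL,cv2.CHAIN_APPROX_NONE)[0]:
    if cv2.contourArea(c)<300: continue
    k=np.zeros_like(m);cv2.drawContours(k,[c],-1,1,-1);k=cv2.erode(k,np.ones((3,3)));q=X[(k>0)&(f["d"]>0)]
    M=np.median(q,0)
    if np.hypot(*(M[:2]-[.4,-.25]))>.2 or M[2]<0.002: continue
    rc=cv2.minAreaRect((q[:,:2]*1000).astype(np.float32));print("lug",M.round(3),np.percentile(q[:,2],98).round(4),rc,np.round(cv2.boxPoints(rc)).tolist())
    b=q[q[:,2]>.0125];rb=cv2.minAreaRect((b[:,:2]*1000).astype(np.float32));print(" barrel pts",rb)
    b=q[(q[:,2]<.008)];print(" flat mean",b.mean(0).round(4),len(b))
Q=[]
for n,box in(("scene",(205,195,300,300)),("side",(225,165,310,262)),("w_cr",None)):
    f=np.load(f"pics/{n}.npz");X=f["X"] if n=="w_cr" else cloud(n,f["d"])
    k=np.zeros(X.shape[:2],bool)
    if box: k[box[1]:box[3],box[0]:box[2]]=1
    else: k=(abs(X[...,0]-.59)<.13)&(abs(X[...,1]-.03)<.11)
    hsv=cv2.cvtColor(f["p"],cv2.COLOR_RGB2HSV)
    b=(k&(f["d"]>0)&(hsv[...,1]<70)&(hsv[...,2]>60)&(X[...,2]>.010)&(X[...,2]<.020)).astype(np.uint8)
    lab=cv2.connectedComponentsWithStats(cv2.morphologyEx(b,cv2.MORPH_CLOSE,np.ones((3,3))))
    q=X[(lab[1]==1+lab[2][1:,4].argmax())&(b>0)];rc=cv2.minAreaRect((q[:,:2]*1000).astype(np.float32));print(n,len(q),rc,np.round(cv2.boxPoints(rc)).tolist());Q.append(q)
q=np.vstack(Q);rc=cv2.minAreaRect((q[:,:2]*1000).astype(np.float32));print("all",rc,np.round(cv2.boxPoints(rc)).tolist())
X=np.load("pics/w_cr.npz")["X"]
# crossbar and guard bar from wrist cloud
for nm,lo,hi in(("grip",.222,.25),("bar",.128,.15)):
    w=X[(X[...,2]>lo)&(X[...,2]<hi)&(abs(X[...,0]-.6)<.13)&(abs(X[...,1]-.03)<.12)]
    print(nm,len(w),w.mean(0).round(4),np.percentile(w,2,0).round(3),np.percentile(w,98,0).round(3),cv2.minAreaRect((w[:,:2]*1000).astype(np.float32)))
```

```text
lug [ 0.524 -0.232  0.008] 0.015 ((523.7811889648438, -237.63555908203125), (67.68550872802734, 24.90896224975586), 64.05640411376953) [[498.0, -263.0], [520.0, -274.0], [550.0, -213.0], [527.0, -202.0]]
 barrel pts ((521.0902099609375, -251.5240020751953), (40.048561096191406, 10.067079544067383), 72.43588256835938)
 flat mean [ 0.5314 -0.2197  0.0042] 428
lug [ 0.397 -0.238  0.012] 0.021 ((400.66204833984375, -247.72247314453125), (29.385026931762695, 93.52207946777344), 27.050514221191406) [[366.0, -213.0], [409.0, -296.0], [435.0, -283.0], [392.0, -199.0]]
 barrel pts ((408.513671875, -263.2931213378906), (18.343097686767578, 58.69326400756836), 26.061723709106445)
 flat mean [ 0.3867 -0.22    0.0049] 1000
scene 602 ((582.9700927734375, 79.55247497558594), (204.056884765625, 71.57830810546875), 9.345834732055664) [[476.0, 98.0], [488.0, 28.0], [689.0, 61.0], [678.0, 131.0]]
side 898 ((591.14306640625, 3.0478897094726562), (210.48361206054688, 94.05731964111328), 7.830908298492432) [[480.0, 35.0], [493.0, -58.0], [702.0, -29.0], [689.0, 64.0]]
w_cr 4650 ((595.5106201171875, -8.128692626953125), (208.791015625, 64.47972869873047), 8.343658447265625) [[488.0, 9.0], [497.0, -55.0], [703.0, -25.0], [694.0, 39.0]]
all ((586.6622924804688, 36.11756134033203), (212.58889770507812, 158.69244384765625), 8.969222068786621) [[469.0, 98.0], [494.0, -59.0], [704.0, -26.0], [679.0, 131.0]]
grip 1169 [0.6609 0.0501 0.2364] [ 0.653 -0.005  0.224] [0.67  0.098 0.242] ((661.450439453125, 45.960506439208984), (7.86065673828125, 109.63609313964844), 7.071280479431152)
bar 1072 [0.5733 0.0438 0.1417] [ 0.521 -0.008  0.13 ] [0.671 0.088 0.146] ((600.2279052734375, 41.681617736816406), (160.52694702148438, 84.86741638183594), 8.853036880493164)
```

Run:
```python
from h import *
f=np.load("pics/w_cr.npz");X=f["X"];o=np.array([.543,.029]);a=np.radians(7.8)
L=(X[...,:2]-o)@np.array([[np.cos(a),-np.sin(a)],[np.sin(a),np.cos(a)]]);L=np.dstack([L,X[...,2]])*1000
for nm,x,y,z in(("anvil",(-45,-3),(-30,30),(74,82)),("punch",(12,60),(-25,25),(74,82)),("bar",(-35,15),(-60,60),(131,150)),("palmrest",(-40,60),(5,70),(50,60)),("locator",(-40,60),(45,75),(63,71)),("grip",(90,160),(-80,80),(220,250))):
    w=L[(L[...,0]>x[0])&(L[...,0]<x[1])&(L[...,1]>y[0])&(L[...,1]<y[1])&(L[...,2]>z[0])&(L[...,2]<z[1])]
    if len(w)>5:print(nm,len(w),np.median(w,0).round(1),np.percentile(w,2,0).round(1),np.percentile(w,98,0).round(1))
```

```text
anvil 141 [-13.8  -0.9  78.2] [-36.5 -25.1  74.9] [-8.9 26.4 81.6]
punch 445 [43.1 -0.2 78.2] [ 26.7 -10.   76.4] [59.5  8.7 79.9]
bar 706 [-12.4   3.8 143.1] [-18.5 -37.  136.3] [ -7.9  43.1 145.2]
palmrest 1401 [ 6.1 31.9 55.5] [-18.    7.   53.7] [29.5 56.1 57.4]
locator 83 [ 4.1 58.4 67. ] [-10.3  56.6  65.4] [21.7 60.5 69. ]
grip 1188 [119.5   4.9 237.4] [117.  -51.  222.9] [122.7  52.9 241.7]
```

```bash
cat >> h.py <<'E'
O=np.array([.543,.028,0]);YAW=7.8
def C(x,y,z): return O+Ro.from_euler('z',YAW,degrees=True).apply(np.array([x,y,z])/1000)
def bar(th): return -52+117*np.sin(.384-th),28+117*np.cos(.384-th)
def fc():
    s=r.read_state();print(round(s["time_s"],2),s["eef_pos"].round(3),"F",np.round(s["contact_force"],1),flush=True)
E
python3 - <<'E'
from h import *
command_gripper(0.0)
q=down(90+YAW)
r.reach(C(18,5,215),q);fc()
print(r.move_straight(C(18,5,153),max_force=6));fc()
for th in np.linspace(0,1.12,9):
    x,z=bar(th);r.move_straight(C(x+16,5,z+17),speed=.12);fc()
p,d,X,o,W=wrist()
x,z=bar(1.12)
r.move_straight(C(x+24,5,z+20),speed=.1);r.move_straight(C(x+30,5,z+100),speed=.25)
p,d=optics.get_image("scene");p2,d=optics.get_image("side")
cv2.imwrite("pics/g1.png",cv2.cvtColor(np.hstack([cv2.resize(p[180:300,180:300],None,fx=3.3,fy=3.3),cv2.resize(p2[150:270,200:320],None,fx=3.3,fy=3.3)]),cv2.COLOR_RGB2BGR));fc()
E
```

```text
7.98 [0.56  0.035 0.215] F [ 0.1  0.1 -0.7]
False
8.55 [0.561 0.035 0.154] F [-0.  -0.2  0.6]
8.8 [0.55  0.034 0.155] F [-0.3 -0.6  0.6]
9.08 [0.535 0.032 0.159] F [-0.1  0.5 -0.3]
9.37 [0.519 0.03  0.161] F [ 0.1 -0.1  0.1]
9.65 [0.503 0.028 0.162] F [ 1.3 -0.3  0.2]
9.93 [0.487 0.025 0.16 ] F [ 0.2 -0.5  0.4]
10.22 [0.471 0.023 0.156] F [0.9 0.4 0.1]
10.5 [0.456 0.021 0.15 ] F [-0.4 -0.5  0.1]
10.78 [0.442 0.019 0.142] F [ 0.4 -0.1  1.1]
11.07 [0.429 0.017 0.132] F [ 0.  -1.5 -0. ]
11.94 [0.442 0.019 0.214] F [-0.7 -0.3 -0.9]
```

View pics/g1.png

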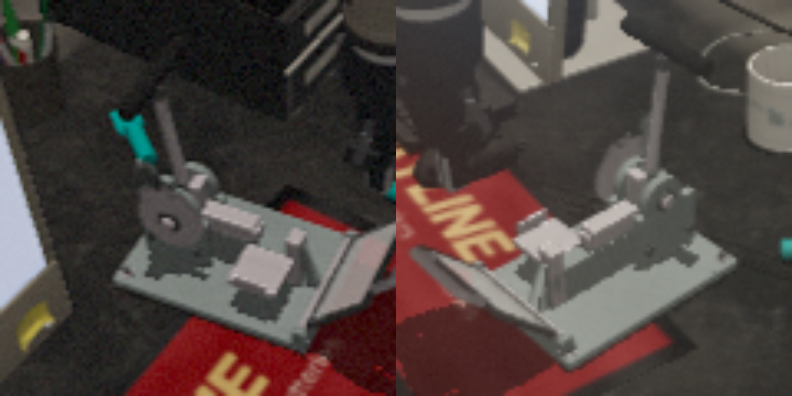

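The guard is down and out of the nest's way: its panel leans far forward in both views. Now I pick up the lug and check it in hand.

Run:
```python
from h import *
command_gripper(0.05)
ph=26.5;u=np.array([-np.sin(np.radians(ph)),np.cos(np.radians(ph)),0])
g=np.array([.409,-.2645,0])-.013*u
r.reach(g+[0,0,.12],down(ph));fc()
print(r.move_straight(g+[0,0,.0285],speed=.1,max_force=8));fc()
command_gripper(0.0,60);s=r.read_state();print(s["grip_width"],s["grip_force"],s["eef_pos"])
np.save("pics/zpick.npy",s["eef_pos"][2])
r.move_straight(g+[0,0,.16],speed=.2);fc()
q=down(YAW)
r.reach(C(5.5,-27,170),q);r.hold(.2);fc()
p,d,X,o,W=wrist();np.savez("pics/w_h.npz",p=p,d=d,X=X,o=o,W=W);cv2.imwrite("pics/w_h.png",cv2.cvtColor(p,cv2.COLOR_RGB2BGR))
```

```text
13.67 [ 0.415 -0.275  0.12 ] F [ 0.2  0.2 -0.5]
False
14.73 [ 0.415 -0.276  0.029] F [-0.7 -0.6 -0.1]
0.01751358586081282 58.50441098213196 [ 0.41505166 -0.27643478  0.02924509]
15.93 [ 0.414 -0.276  0.159] F [-0.6  1.  -1.7]
17.31 [0.552 0.001 0.17 ] F [-0.7  0.4 -1.6]
```

View pics/w_h.png

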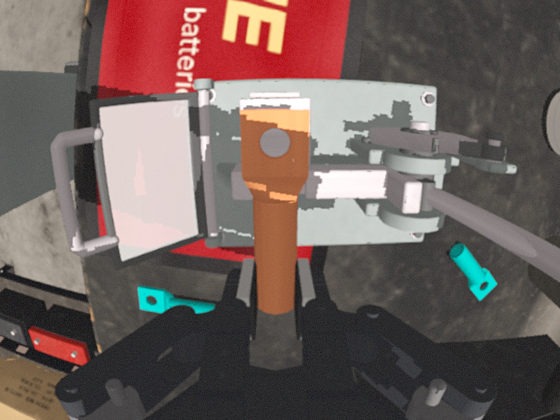

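The lug is held square, running along column 275 with its eye at (275,142), and the nest lies below it. Next: the numeric offsets of the lug and the nest in this view.

Run:
```python
from h import *
f=np.load("pics/w_h.npz");X=f["X"];hsv=cv2.cvtColor(f["p"],cv2.COLOR_RGB2HSV)
L=Ro.from_euler('z',-YAW,degrees=True).apply((X-O).reshape(-1,3)).reshape(X.shape)*1000
m=cv2.inRange(hsv,(3,100,50),(20,255,255))>0
w=L[m&(L[...,2]>120)&(L[...,2]<180)];print("lug",w.min(0).round(1),np.percentile(w,[2,50,98],0).round(1).tolist())
w2=w[w[:,1]>15];print("palm",w2.min(0).round(1),np.percentile(w2,[2,50,98],0).round(1).tolist())
rc=cv2.minAreaRect(w[:,:2].astype(np.float32));print(rc)
b=w[w[:,1]<0];print("barrel z by y",[(y,np.percentile(b[abs(b[:,1]-y)<3][:,2],97).round(1)) for y in(-30,-20,-10,-3)], "palm z",[(y,np.median(w[abs(w[:,1]-y)<3][:,2]).round(1)) for y in(25,32,45,50)])
for nm,x,y,z in(("anvil",(-50,0),(-30,30),(75,81)),("punch",(12,60),(-25,25),(75,81)),("palmrest",(-40,60),(5,70),(50,60)),("locator",(-40,60),(45,75),(63,71)),("base",(-90,180),(-100,100),(12,18))):
    w=L[(L[...,0]>x[0])&(L[...,0]<x[1])&(L[...,1]>y[0])&(L[...,1]<y[1])&(L[...,2]>z[0])&(L[...,2]<z[1])]
    if len(w)>5:print(nm,len(w),np.median(w,0).round(1),np.percentile(w,1,0).round(1),np.percentile(w,99,0).round(1), cv2.minAreaRect(w[:,:2].astype(np.float32)) )
```

```text
lug [ -9.4 -43.1 140.9] [[-8.0, -38.9, 144.8], [5.9, 15.1, 153.0], [19.3, 50.1, 161.4]]
palm [ -9.4  15.  140.9] [[-8.5, 15.7, 144.5], [5.5, 31.0, 146.1], [19.9, 50.6, 153.0]]
((5.796924591064453, 4.139492034912109), (30.027000427246094, 94.63892364501953), 0.2972477376461029)
barrel z by y [(-30, np.float64(161.6)), (-20, np.float64(161.4)), (-10, np.float64(161.4)), (-3, np.float64(161.4))] palm z [(25, np.float64(146.0)), (32, np.float64(145.9)), (45, np.float64(145.8)), (50, np.float64(145.9))]
anvil 448 [-18.6  -1.9  78.4] [-23.7 -10.   75.6] [-10.4   9.6  79.9] ((-16.796791076660156, -0.2094287872314453), (14.070740699768066, 19.967517852783203), 0.05481480062007904)
punch 1400 [42.7  0.9 78.1] [26.6 -9.2 76.1] [59.6 10.4 79.6] ((43.013675689697266, 0.6455039978027344), (33.91696548461914, 20.454198837280273), 0.7755900621414185)
palmrest 1608 [ 6.5 35.3 55.5] [-19.6   9.7  51.8] [55.4 57.5 58.7] ((17.99518394470215, 33.53251647949219), (83.7358169555664, 48.27488327026367), 0.3263048231601715)
locator 307 [ 5.1 59.4 67.4] [-11.4  57.4  65.2] [21.8 61.5 68.9] ((5.154092788696289, 59.470367431640625), (33.427459716796875, 4.089682102203369), 0.11658118665218353)
base 16254 [50.4 32.4 15.5] [-47.3 -72.4  13.7] [145.4  74.8  17.2] ((46.32217025756836, 0.6933517456054688), (208.41610717773438, 150.03172302246094), 0.7886644005775452)
```

The crimper frame agrees within 1 mm and the lug is centred and level. Place it.

Run:
```python
from h import *
q=down(YAW)
r.move_straight(C(5.3,-26.3,100),speed=.12);fc()
print(r.move_straight(C(5.3,-26.3,83.6),speed=.04,max_force=6));fc()
command_gripper(0.034);r.hold(.3);fc()
r.move_straight(C(5.3,-26.3,175),speed=.2)
p,d,X,o,W=wrist();cv2.imwrite("pics/w_p.png",cv2.cvtColor(p,cv2.COLOR_RGB2BGR));fc()
hsv=cv2.cvtColor(p,cv2.COLOR_RGB2HSV)
L=Ro.from_euler('z',-YAW,degrees=True).apply((X-O).reshape(-1,3)).reshape(X.shape)*1000
m=cv2.inRange(hsv,(3,100,50),(20,255,255))>0
w=L[m&(L[...,2]>50)&(L[...,2]<95)&(abs(L[...,1])<70)&(abs(L[...,0])<40)]
print(cv2.minAreaRect(w[:,:2].astype(np.float32)),np.percentile(w,[2,50,98],0).round(1).tolist())
b=w[w[:,1]<5];print([(y,np.percentile(b[abs(b[:,1]-y)<3][:,2],95).round(1)) for y in(-30,-20,-10,0)],np.median(w[w[:,1]>28][:,2]),np.median(b[:,0]))
# guard bar now
g=L[(L[...,0]<-80)&(L[...,0]>-180)&(abs(L[...,1])<50)&(L[...,2]>85)];print("guardtop",len(g),np.percentile(g,[2,50,98],0).round(1).tolist() if len(g) else 0)
```

```text
18.09 [0.552 0.003 0.101] F [-0.3  0.6 -1.2]
True
18.53 [0.552 0.003 0.084] F [-1.   1.   5.8]
19.14 [0.551 0.003 0.083] F [-0.3 -1.5  0.4]
19.8 [0.551 0.003 0.174] F [-0.4 -0.  -0.1]
((5.702113151550293, 5.968280792236328), (29.26791000366211, 93.15684509277344), 0.7639705538749695) [[-7.8, -37.7, 59.4], [5.7, 13.4, 69.6], [19.0, 51.0, 75.9]]
[(-30, np.float64(75.6)), (-20, np.float64(75.6)), (-10, np.float64(75.7)), (0, np.float64(76.0))] 60.561408553246736 5.751067261631299
guardtop 5594 [[-132.5, -45.7, 85.4], [-110.8, 5.1, 97.1], [-100.8, 46.8, 119.3]]
```

View pics/w_p.png

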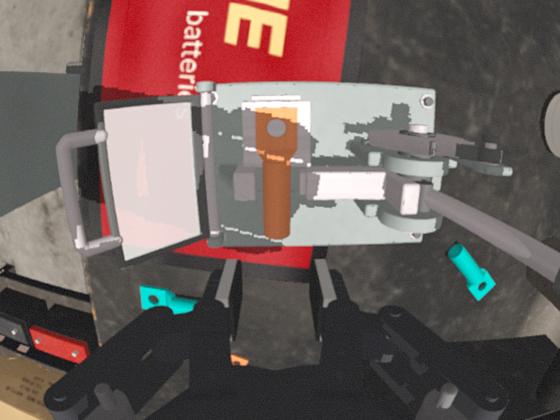

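The lug is seated (centre y 6, top z 75.7, square within 1°). Now I push the guard up.

Run:
```python
from h import *
command_gripper(0.0)
q=down(90+YAW)
r.move_straight(C(-20,-10,215),speed=.3)
r.reach(C(-168,5,200),q);fc()
x,z=bar(1.2)
r.move_straight(C(-168,5,z+18),speed=.2);fc()
for th in list(np.linspace(1.15,.1,9)):
    x,z=bar(th);h=r.move_straight(C(x-16,5,z+18),speed=.12,max_force=15);fc()
    if h: print("hit",th);break
else:
    x,z=bar(0);print(r.move_straight(C(x-16+12,5,z+16),speed=.04,max_force=8));fc()
r.hold(.2)
s=r.read_state()["eef_pos"]
r.move_straight(s+C(-25,0,10)-O,speed=.15);r.move_straight(s+C(-30,0,110)-O,speed=.3)
q=r.solve_ik(C(100,-32,300),down(YAW));print(q)
p,d=optics.get_image("scene");p2,d=optics.get_image("side")
cv2.imwrite("pics/g2.png",cv2.cvtColor(np.hstack([cv2.resize(p[180:300,180:300],None,fx=3.3,fy=3.3),cv2.resize(p2[150:270,200:320],None,fx=3.3,fy=3.3)]),cv2.COLOR_RGB2BGR));fc()
```

```text
21.99 [0.376 0.01  0.2  ] F [-0.3 -0.  -0.3]
22.51 [0.376 0.01  0.126] F [ 0.2 -0.3 -1. ]
22.82 [0.395 0.013 0.131] F [-1.   0.  -0.8]
23.09 [0.406 0.014 0.141] F [ 0.4  0.3 -0.5]
23.37 [0.419 0.016 0.148] F [-0.2 -0.4 -0.5]
23.64 [0.433 0.018 0.155] F [ 0.2  0.8 -0. ]
23.92 [0.447 0.02  0.159] F [-0.3  0.7 -0.3]
24.19 [0.462 0.022 0.162] F [-0.1  0.3 -0.3]
24.47 [0.477 0.024 0.163] F [-0.2 -0.4 -0.1]
24.74 [0.492 0.026 0.161] F [-0.2 -1.2 -0. ]
25.02 [0.507 0.028 0.158] F [ 0.7 -0.1  0.5]
True
25.44 [0.519 0.03  0.154] F [-1.2 -0.5  1.3]
[-1.03188970e-01  5.51402921e-01  1.06982420e+00 -4.44089210e-16
  1.52036553e+00 -2.39324651e-01]
26.55 [0.489 0.026 0.263] F [ 0.1 -0.3  0.1]
```

View pics/g2.png

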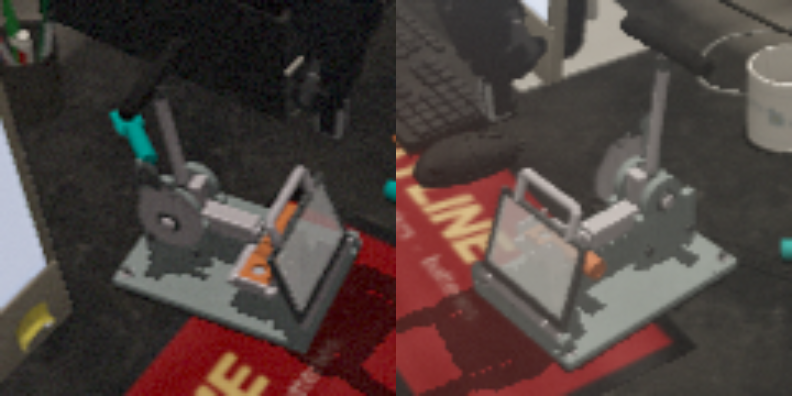

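The guard is fully up: it stopped against 8 N with the bar at about x −8, and the lug is visible behind it. Above the crossbar I check the grip and guard bar once more.

Run:
```python
from h import *
q=down(YAW)
r.reach(C(60,-32,330),q); command_gripper(0.06);r.hold(.2)
p,d,X,o,W=wrist();cv2.imwrite("pics/w_l.png",cv2.cvtColor(p,cv2.COLOR_RGB2BGR));fc()
L=Ro.from_euler('z',-YAW,degrees=True).apply((X-O).reshape(-1,3)).reshape(X.shape)*1000
for nm,x,y,z in(("bar",(-40,20),(-25,30),(128,150)),("grip",(80,170),(-80,80),(220,250)),("rod",(80,150),(-15,15),(120,200))):
    w=L[(L[...,0]>x[0])&(L[...,0]<x[1])&(L[...,1]>y[0])&(L[...,1]<y[1])&(L[...,2]>z[0])&(L[...,2]<z[1])]
    if len(w)>5:
        print(nm,len(w),np.percentile(w,[1,50,99],0).round(1).tolist(),cv2.minAreaRect(w[:,:2].astype(np.float32)))
        if nm=="rod": print(np.polyfit(w[:,2],w[:,0],1))
```

```text
28.78 [0.607 0.004 0.33 ] F [-0.3  0.  -0.4]
bar 558 [[-11.7, -24.5, 136.6], [-6.0, 3.4, 141.2], [-1.8, 29.5, 143.2]] ((-6.8349127769470215, 2.313814163208008), (10.793298721313477, 54.815223693847656), 1.3532195091247559)
grip 4041 [[117.4, -50.6, 223.3], [124.4, 5.5, 240.5], [135.5, 55.4, 243.2]] ((125.9055404663086, 1.8207015991210938), (20.538549423217773, 109.9811782836914), 0.6966331601142883)
rod 450 [[101.7, -3.3, 121.2], [111.2, 4.0, 166.7], [120.1, 7.8, 199.7]] ((111.5682144165039, 1.9367351531982422), (21.188505172729492, 11.500937461853027), 2.0152456760406494)
[ 0.17923854 81.28957599]
```

View pics/w_l.png

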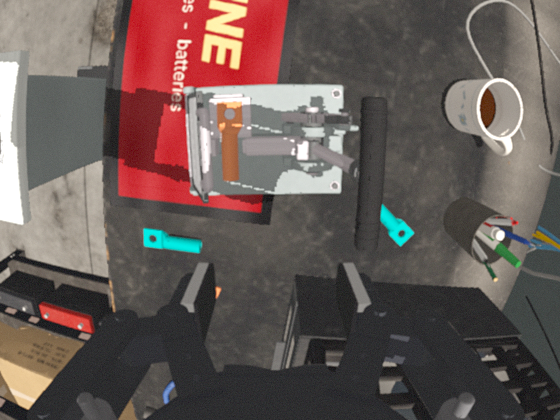

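The bar is at x −7 (guard up), the crossbar at x 126 and z 233 as expected, and the lever is at rest. Grip it and pull.

```bash
cat >> h.py <<'E'
def lev(p): a=.1745-p; return C(100+150*np.sin(a),-32,85+150*np.cos(a)+6)
def levest():
    s=r.read_state()["eef_pos"];l=Ro.from_euler('z',-YAW,degrees=True).apply(s-O)*1000
    return .1745-np.arctan2(l[0]-100,l[2]-6-85)
E
python3 - <<'E'
from h import *
q=down(YAW)
x=lev(0)
r.move_straight(x+[0,0,.07],speed=.2)
print(r.move_straight(x,speed=.1,max_force=8));fc()
command_gripper(0.0,40);s=r.read_state();print(s["grip_width"],s["grip_force"]);fc()
for p in np.r_[np.arange(.04,.6,.04),np.arange(.60,.685,.02)]:
    r.move_straight(lev(p),speed=.05);s=r.read_state();print(round(p,3),levest().round(3),np.round(s["contact_force"],1),round(s["grip_width"],4),round(s["time_s"],1),flush=True)
E
```

```text
False
30.13 [0.673 0.013 0.24 ] F [-0.   0.   0.1]
0.01653314178544695 39.072884917259216
30.6 [0.673 0.013 0.239] F [3.  0.3 1.7]
0.04 0.036 [ 5.  -0.   0.2] 0.0168 30.9
0.08 0.078 [ 4.4 -1.1  4.2] 0.017 31.1
0.12 0.121 [-0.1  0.4  6.2] 0.0165 31.4
0.16 0.16 [ 1.1 -3.   5.4] 0.0161 31.7
0.2 0.199 [ 1.6 -4.4  5.9] 0.0166 31.9
0.24 0.236 [ 3.7 -5.1  5. ] 0.0166 32.2
0.28 0.274 [ 5.1 -5.4  4.5] 0.0165 32.5
0.32 0.312 [ 6.7 -4.3  3.5] 0.0161 32.7
0.36 0.346 [ 6.3 -4.8  4.4] 0.0164 33.0
0.4 0.4 [ 0.7 -6.2  4.9] 0.0167 33.3
0.44 0.439 [ 2.  -6.3  4.1] 0.0166 33.5
0.48 0.477 [ 4.  -6.2  4.8] 0.0168 33.8
0.52 0.513 [ 5.3 -7.2  4.7] 0.0165 34.1
0.56 0.551 [ 4.5 -7.3  3.5] 0.0166 34.3
0.6 0.604 [-0.3 -8.1  3.7] 0.0167 34.6
0.62 0.622 [ 0.5 -8.   3.9] 0.0166 34.9
0.64 0.641 [ 1.3 -8.4  3.4] 0.0167 35.1
0.66 0.656 [ 4.2 -9.   5. ] 0.0169 35.4
0.68 0.671 [ 5.1 -7.7  4.5] 0.0166 35.6
```

Three force drops, then a rise at about 0.65–0.67, match three clicks. I go slightly on and check the lever angle by camera.

Run:
```python
from h import *
r.move_straight(lev(.705),speed=.03);r.hold(.3);s=r.read_state();print(levest(),np.round(s["contact_force"],1),s["time_s"])
ims=[]
Ri=Ro.from_euler('z',-YAW,degrees=True)
for n in("scene","side","wrist"):
    if n=="wrist": p,d,X,o,W=wrist()
    else: p,d=optics.get_image(n);X=cloud(n,d)
    L=Ri.apply((X-O).reshape(-1,3)).reshape(X.shape)*1000
    k=(d>0)&(abs(L[...,1])<16)&(L[...,2]>125)&(L[...,2]<195)&(L[...,0]>25)&(L[...,0]<110);w=L[k]
    if len(w)>15:
        ang=np.arctan2(w[:,0]-100,w[:,2]-85);print(n,len(w),"lever ~",(.1745-np.median(ang)).round(3),np.median(w,0).round(0))
    hsv=cv2.cvtColor(p,cv2.COLOR_RGB2HSV);m=(cv2.inRange(hsv,(3,100,50),(20,255,255))>0)&(L[...,2]>50)&(L[...,2]<95)&(abs(L[...,1])<70)&(abs(L[...,0])<40)
    if m.sum()>20: w=L[m];print(" lug",len(w),np.percentile(w,[2,50,98],0).round(1).tolist(),cv2.minAreaRect(w[:,:2].astype(np.float32)))
    ims.append(cv2.resize(p if n=="wrist" else p[160:300,180:320] if n=="scene" else p[130:270,200:340],(346,260) if n=="wrist" else (227,227)))
H=np.zeros((260,800,3),np.uint8);x=0
for i in ims: H[:i.shape[0],x:x+i.shape[1]]=i;x+=i.shape[1]
cv2.imwrite("pics/f.png",cv2.cvtColor(H,cv2.COLOR_RGB2BGR))
```

```text
0.6884180654203955 [ 8.2 -7.6  4.7] 36.175
scene 31 lever ~ 0.657 [ 68.   8. 142.]
 lug 78 [[-13.9, -34.9, 55.4], [4.8, 32.0, 62.8], [15.5, 55.5, 77.5]] ((6.002331256866455, 12.162670135498047), (28.93366050720215, 93.97163391113281), 10.482124328613281)
side 42 lever ~ 0.712 [ 63.  -4. 148.]
 lug 30 [[-9.8, -43.4, 55.1], [0.6, -38.1, 63.2], [6.3, -30.5, 74.6]] ((-2.3425889015197754, -37.727874755859375), (17.29865074157715, 12.57166576385498), 11.860336303710938)
wrist 1107 lever ~ 0.633 [ 58.   4. 168.]
 lug 1859 [[-12.6, -38.7, 59.5], [-2.0, 6.5, 72.6], [6.4, 50.3, 76.0]] ((-3.333937644958496, 5.523246765136719), (19.441022872924805, 92.73223114013672), 1.8094381093978882)
```

View pics/f.png

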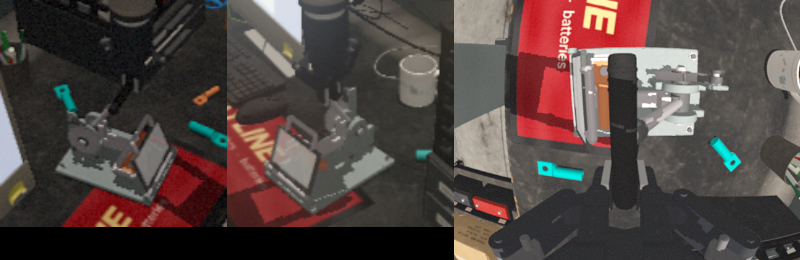

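Run:
```python
from h import *
r.move_straight(lev(.725),speed=.03);r.hold(.5);s=r.read_state();print(levest(),np.round(s["contact_force"],1),s["grip_width"],s["grip_force"],s["time_s"])
print(r.finish_job())
```

```text
0.7015089106466506 [10.7 -5.5  6.7] 0.016772092229482633 41.205300092697144 37.075
the job is handed in; nothing more can be done
None
```

I handed the job in at about 37 s; the hand-in call did not say whether it passed. The guard is fully up and the large lug is seated and pressed against the anvil. I counted three clicks from the force drops, and the gripper still holds the crossbar with the lever at about 0.70 rad. I never went near the small lug, side cutters or tape roll.

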